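Unlock the ultrasonic cleaner's lift lever and hold the basket up

ROBOT

A 6-joint arm with a two-finger parallel gripper is mounted at the origin on a cart in front of the work surface, level with it; the furniture and walls round the work are solid. World frame = base frame: x ahead of the robot, y to its left, z up, the work surface at z = 0. Lengths are in m, angles in rad, forces in N, time in s.
With the tool pointing down it reaches from about 0.375 to 0.9 m from the base axis. Payload 3.1 kg.
Tool frame: the origin (TCP) lies at the very end of the fingers, on their centre line; the grasp point (between the pads) lies 19 mm behind it; y points along the fingers, x is the direction in which the jaws open and shut, and the axes are right-handed (so a half turn about y gives the same grasp; the last joint's range is limited). The gripper opens to 87 mm and grips with 3 to 60 N. Pads are 19 mm wide; open, the fingers measure 117 mm over their backs; the gripper's body (75 mm by 190 mm) begins 51 mm behind the grasp point.
Start: joints at [-1.393, 0.527, 1.433, -0, 1.181, -0.178], TCP at [0.218, -0.586, 0.223] pointing down, gripper open.
Joint ranges: [-3.08, 3.08], [-0.75, 2.2], [0.22, 2.44], [-1.43, 4.57], [0, 2.65], [-2.85, 2.85]. Speed limits (rad/s): [2.79, 2.79, 3.14, 3.14, 3.14, 3.14].

INTERFACE

Orientations are given as a unit quaternion [x, y, z, w].
In Python, from rig import robot gives the robot as it stands.
- The arm moves only by the shell command python3 -m creep 'ROWS' [FORCE]. ROWS is JSON, a list of rows, each a list of 3 entries, a list of its own where there are three numbers: the shift along the tool's x, y, z in mm, then the turn about the tool's y in rad, then the opening, from 0 (shut) to 1 (fully open). A call has 1 to 8 rows; each row shifts and turns the commanded pose from where the row before left it, along the tool's axes as they then stand; what a row does not reach is not made up. A row lasts 1/10 s, in which the tool goes at most 50 mm and 8.59 degrees, less where a joint would pass 70% of its speed; a pose out of reach is approached as far as the arm can. A call with a gripper value outside its range is refused whole. The fingers move at their own pace and stop on an object; FORCE is the grip in N (left out, the last holds). Time passes only in rows, so rows that do not move let the fingers close. It gives the time, the measured TCP pose, the force and the opening at its end, in the units of the state.
- robot.get_obs(): the state, without advancing time (a new reading comes with each control period).
- robot.camera(name): name is "scene" or "top"; returns a dict with "pixels" (384x512x3 uint8, red, green, blue), "fx", "fy", "cx", "cy" (pixels), "position" and "rotation" of the camera in the world. Camera axes: x right, y up, looking along -z (the intrinsics and any distortion apply to the point x, -y, -z); pixel columns grow to the right and rows downward; lengths in m; the calibration is good to about 2 mm. A picture is of the moment at which its call begins. There is no depth.
- robot.hand_in(): hands the job in, once; it reports no verdict.
The state is a dict: "time": time; "q": joint angles; "joint_velocities": joint speeds; "joint_torque": joint torques, N m; "position": TCP position; "tool_rot": TCP orientation; "ft_force": force on the tool from outside, world axes, zero at the start; "moment": the same for the moment, N m; "grip_width": finger opening in m.
Only numpy, scipy, OpenCV 4.12 (cv2) and the standard library are available. Lean on these libraries where they do the work, as an engineer would, in place of code of your own. Each camera call takes 0.05 s, during which the arm holds its last target.

TASK

The instruments in the ultrasonic cleaner are clean and a colleague wants to take them out of its basket. First move the white bottle out of the way of the lift lever and stand it upright on the pink work mat, then flip the red run lock open by pressing its pad all the way down, and then pull the black lever grip all the way forward, towards you, so that the basket rises. Finish holding the lever there, your fingers still on it, because the basket sinks back as soon as it is let go; leave everything else where it is.

Things in the scene. Friction and masses are not known exactly. Their poses are not given: they have to be found in the camera images.
- bottle: White flip-top bottle, 50 mm across, 124 mm tall, about 0.15 kg, standing loose on the table in front of the lift lever, in its way. Origin: centre of its underside, z up. Its body (48 mm wide) reaches 95 mm up; above that is the cap, 30 mm across, easily gripped from above.
- work_mat: Pink silicone work mat, 200 mm (x) by 210 mm (y), 3 mm thick, rounded corners, lying fixed and empty on the table to the right of the cleaner. Origin: centre of its underside, on the table. The bottle is to stand with its whole base on it.
- cleaner: Ultrasonic cleaner: white box 200 (x) x 150 (y) x 113 mm, open tank on top, fixed. Origin: centre of its underside. Its x points to its back (front panel looks along -x, to the robot), y to its left. Lift mechanism on its right (-y) side: lever axle at (-20, -110, 62) mm, run lock's pivot at (30, -99, 102) mm in this frame, both parallel to y; the lever swings in its xz plane.
- lever_grip (a point): Middle of the lever's black grip: level round bar 18 mm thick, 74 mm long, along the cleaner's y, sticking out to the right from the top of the lever arm, 30 mm of bar either side of this point. At rest it is straight above the axle, 118 mm from it and 180 mm above the table; pulled, it follows a 118 mm arc about the axle, forward and down. The bar can turn between gripping fingers.
- lift_lever (a joint): Lever angle, rad: 0 upright at rest, grows as the grip is pulled to the cleaner's front; 1.2 at the front stop (bar 105 mm above the table, 110 mm further forward). Pull of about 4 N at the start, 6 N at the stop; springs back when let go. A rack and pinion raises the basket 40 mm per rad. With the run lock closed it is blocked at about 0.1.
- run_lock (a joint): Angle of the run lock in rad: 0 to 0.1 locked (its hook stands in front of a pin on the lever), grows as the red pad is pressed down, lever free from about 0.4, 0.9 fully open at its stop. It is stiff (about 2 N at the pad) and stays where it is put.
- lock_pad (a point): Middle of the top of the run lock's red ribbed pad, 32 mm along the cleaner's x by 36 mm along its y, behind the lever on the same side. At first about 130 mm above the table, tilted slightly to the front. Pressed, it swings down about the lock's pivot, some 40 mm in front of it: by about 42 mm until fully open, then about 89 mm above the table. Free below and above.
- lift_basket: Wire basket, 146 x 96 mm, with nippers, a cuticle pusher and tweezers lying in it, hanging in the cleaner's tank; lifted only by the lever. Its origin is the cleaner's origin with the basket down and rises with it, up to 48 mm.
- pigment: Bystander: small pigment jar with black lid, 32 mm across, 23 mm tall, on the table behind the work. Origin: centre of the underside.
- buffer: Bystander: lilac buffer block, 26 x 93 x 25 mm, on the table to the right of the mat. Origin: centre of the underside.
- red_polish: Bystander: red polish bottle with black cap, 27 x 34 x 74 mm, behind the mat to the right. Origin: centre of the underside.
- bath_lid: Bystander: the cleaner's flat white lid with a black knob, 176 x 126 x 30 mm, lying on the table to the right of the mat. Origin: centre of the underside.
- pink_brush: Bystander: pink dusting brush, 38 x 128 x 24 mm, lying behind the mat. Origin: on its underside near the middle.

How it is judged:
On the way, in this order (a step that is already met when the one before it is completed fails the run):
1. the white bottle stands upright on the mat, let go, at rest (x of bottle in the frame of work_mat between -0.085 and 0.085 m and y of bottle in the frame of work_mat between -0.09 and 0.09 m and height (world z) of bottle below 0.008 m and angle between bottle's own z axis and vertical below 0.1 rad and linear speed of bottle below 0.03 m/s and contact force between each of the arm, the fingers and bottle below 0.1 N), for 0.2 s.
2. the run lock is flipped open (value of joint run_lock above 0.7 rad), for 0.2 s.
3. the lever is pulled all the way forward in the fingers (value of joint lift_lever above 1.05 rad and contact force between the fingers and lift_lever above 1.5 N), for 0.2 s.
At the end, for the whole second after the job is handed in: The fingers hold the lever (1.5 N or more on it) at rest at 1.05 rad or more, near its front stop, the basket raised at least 40 mm, the run lock open (over 0.6 rad); the bottle stands upright and still on the mat (within 85 mm of its middle along the mat's x, 90 mm along its y) (all of step 3 and velocity of joint lift_lever between -0.1 and 0.1 rad/s and value of joint lift_basket above 0.04 m and value of joint run_lock above 0.6 rad and x of bottle in the frame of work_mat between -0.085 and 0.085 m and y of bottle in the frame of work_mat between -0.09 and 0.09 m and height (world z) of bottle below 0.008 m and angle between bottle's own z axis and vertical below 0.1 rad and linear speed of bottle below 0.03 m/s); the arm keeps its last pose, push and grip.
It fails at once if the bottle is tipped over (angle between bottle's own z axis and vertical above 0.6 rad).
It fails at once if a bystander is disturbed (moved more than 25 mm) (distance of any of pigment, buffer, red_polish, bath_lid, pink_brush from where it was at the start of the episode above 0.025 m).
It also fails if it takes over 61 s, if anything falls off the work surface, if the arm or the gripper's body presses on something with over 40 N, if the wrist force passes 120 N, or if a joint passes its speed limit or range.

## Working session

There is one attempt and no reset: what is moved stays moved. The work goes in short steps, Python scripts to look and compute and a shell command to move; the robot and the scene stay as the last step left them, time stands still between calls to the robot, and variables do not carry over. Pictures are saved under pics/ and viewed, and the job is handed in when it is done.

```bash
ls; mkdir -p pics; python3 - <<'E'
from rig import robot
import cv2
print(robot.get_obs())
for n in ("scene","top"):
    c=robot.camera(n); cv2.imwrite(f"pics/{n}0.png",c["pixels"][:,:,::-1])
    print(n,{k:v for k,v in c.items() if k!="pixels"})
E
```

```text
pics
{'time': 0.0, 'q': array([-1.39251237e+00,  5.28479899e-01,  1.43389091e+00,  7.75279961e-06,
        1.18139360e+00, -1.78544078e-01]), 'joint_velocities': array([ 1.39334616e-03, -1.04669479e-03,  1.11856480e-03,  1.12371969e-03,
        4.48052705e-05, -8.37651335e-04]), 'joint_torque': array([-1.56254064e-03, -4.40045893e+01, -1.76594263e+01,  6.32328959e-02,
        5.84462739e-02, -1.64311864e-04]), 'position': array([ 0.21818776, -0.58490242,  0.22156682]), 'tool_rot': array([-0.58025195,  0.4038704 , -0.40278825,  0.58134155]), 'ft_force': array([ 0.18326   ,  1.02298495, -0.57386228]), 'moment': array([-0.05144105, -0.01413313,  0.0007834 ]), 'grip_width': 0.08671377382043542}
scene {'fx': 399.80196924857336, 'fy': 399.80196924857336, 'cx': 251.07489837431703, 'cy': 190.65232845836624, 'position': array([-0.15829771,  0.74851679,  0.93710831]), 'rotation': array([-0.17270678,  0.40267874,  0.83424481, -0.33475034])}
top {'fx': 356.74051686123056, 'fy': 356.74051686123056, 'cx': 248.32430647495545, 'cy': 191.59662011137064, 'position': array([0.42583155, 0.01364242, 1.17464282]), 'rotation': array([-0.05527002,  0.07404498,  0.70963248, -0.69848715])}
```

View pics/scene0.png

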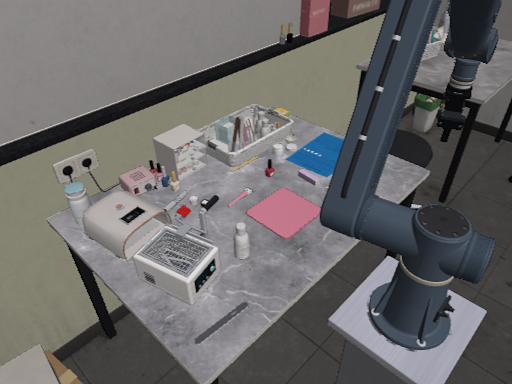

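View pics/top0.png

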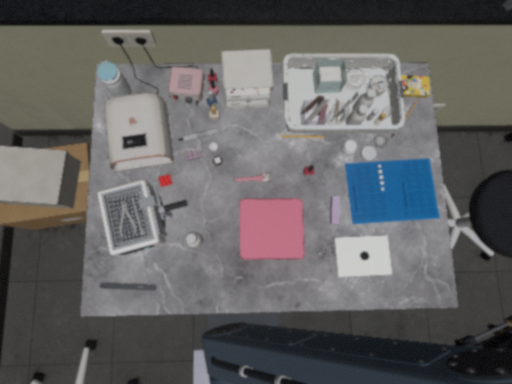

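The scene view shows the bottle at (242,240), the mat at (285,211), the red pad at (183,211) and the black grip at (209,203). In the top view they are at (193,240), (271,228), (165,181) and (176,205). I'll zoom in next.

```bash
cat > h.py <<'E'
import numpy as np, cv2
from scipy.spatial.transform import Rotation as R
from rig import robot
def ray(c,u,v):
    d=np.array([(u-c["cx"])/c["fx"],-(v-c["cy"])/c["fy"],-1.0])
    return c["position"],R.from_quat(c["rotation"]).apply(d)
def onz(c,u,v,z):
    p,d=ray(c,u,v); return p+d*(z-p[2])/d[2]
def proj(c,P):
    q=R.from_quat(c["rotation"]).inv().apply(np.array(P)-c["position"])
    return np.array([c["cx"]+c["fx"]*q[0]/-q[2], c["cy"]-c["fy"]*q[1]/-q[2]])
def tri(c1,uv1,c2,uv2):
    A=[];b=[]
    p1,d1=ray(c1,*uv1);p2,d2=ray(c2,*uv2)
    s=np.linalg.lstsq(np.c_[d1,-d2],p2-p1,rcond=None)[0]
    a=p1+s[0]*d1;b=p2+s[1]*d2
    return (a+b)/2,np.linalg.norm(a-b)
def crop(c,x0,y0,w,h,k,fn):
    im=c["pixels"][y0:y0+h,x0:x0+w,::-1]
    cv2.imwrite(fn,cv2.resize(im,None,fx=k,fy=k,interpolation=cv2.INTER_CUBIC))
E
python3 - <<'E'
from h import *
s=robot.camera("scene");t=robot.camera("top")
crop(s,130,160,130,100,6,"pics/s1.png"); crop(t,90,150,130,100,6,"pics/t1.png")
for n,c in(("s",s),("t",t)):
    hsv=cv2.cvtColor(c["pixels"],cv2.COLOR_RGB2HSV); H,S,V=cv2.split(hsv)
    red=(((H<5)|(H>174))&(S>170)&(V>90)).astype(np.uint8)
    pink=((H>165)&(S>90)&(S<190)&(V>120)).astype(np.uint8)
    for nm,m in(("red",red),("pink",pink)):
        k,_,st,ce=cv2.connectedComponentsWithStats(m)
        for i in range(1,k):
            if st[i,4]>20: print(n,nm,st[i],ce[i].round(1), onz(c,*ce[i],.003 if nm=="pink" else .13).round(3))
E
```

```text
s red [266 168   7   5  22] [268.9 170.1] [ 0.608 -0.106  0.13 ]
s red [177 205  13  12  87] [183.4 210.6] [0.656 0.234 0.13 ]
s pink [308   0  22  37 526] [318.3  17.1] [ 1.928 -2.18   0.003]
s pink [266 168   8   7  32] [269.8 170. ] [ 0.727 -0.244  0.003]
s pink [ 246  188   75   51 2150] [284.2 212.5] [ 0.514 -0.085  0.003]
t red [160 176  11   9  72] [164.8 180.1] [0.657 0.232 0.13 ]
t pink [208  75   9   5  23] [211.4  77.5] [1.055 0.104 0.003]
t pink [305 167   9   7  30] [308.1 171.3] [ 0.71  -0.224  0.003]
t pink [ 240  199   64   60 3692] [271.1 228.6] [ 0.518 -0.092  0.003]
```

View pics/s1.png

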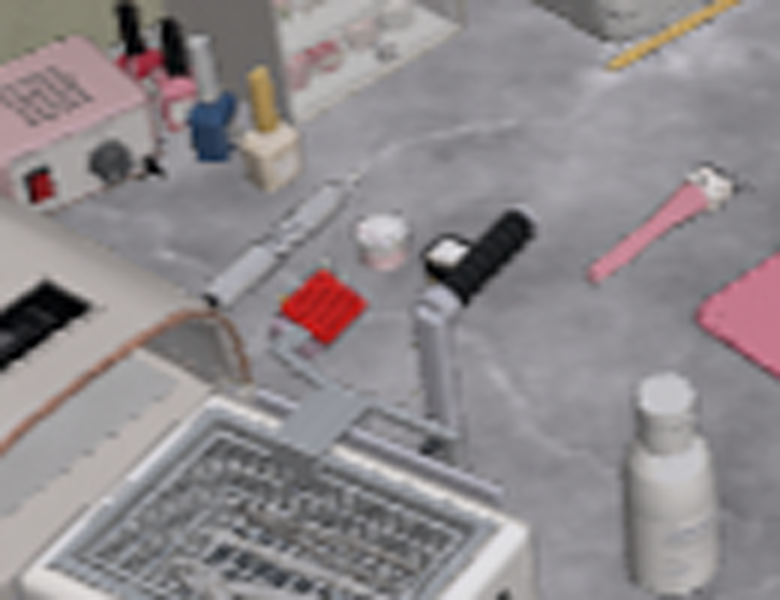

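View pics/t1.png

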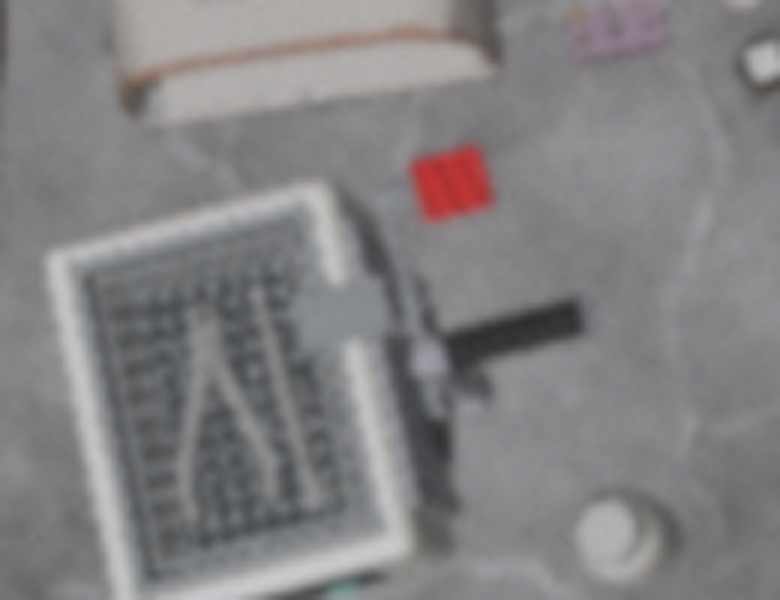

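```bash
python3 - <<'E'
from h import *
s=robot.camera("scene");t=robot.camera("top")
S=lambda X,Y:(130+(X+.5)/6-.5,160+(Y+.5)/6-.5)
T=lambda X,Y:(90+(X+.5)/6-.5,150+(Y+.5)/6-.5)
for n,a,b in(("cap",(668,392),(606,530)),("gripmid",(490,254),(515,333)),("gripR",(527,215),(582,316)),("gripL",(452,293),(450,350)),("pad",(323,307),(453,183)),("leverfoot",(437,445),(478,388))):
    print(n,*tri(s,S(*a),t,T(*b)))
# bottle base edges scene & pad edges direction
print("bottle at z=.124 ",onz(t,*T(606,530),.124),onz(s,*S(668,392),.124))
print("grip at .18",onz(t,*T(450,350),.18),onz(t,*T(582,316),.18))
# cleaner front edge corners top at z=.113
for p in((415,550),(325,183),(50,257)): print("cleaner",onz(t,*T(*p),.113))
hsv=cv2.cvtColor(t["pixels"],cv2.COLOR_RGB2HSV);H,Sx,V=cv2.split(hsv)
m=((H>165)&(Sx>90)&(Sx<190)&(V>120)).astype(np.uint8); 
c=max(cv2.findContours(m,0,2)[0],key=cv2.contourArea); r=cv2.minAreaRect(c); 
P=np.array([onz(t,*q,.003) for q in cv2.boxPoints(r)]);print(P.round(3),P.mean(0))
o=robot.get_obs();print(R.from_quat(o["tool_rot"]).as_matrix().round(3))
E
```

```text
cap [0.48475344 0.15417037 0.12437929] 0.001254210675014196
gripmid [0.57254212 0.18877749 0.18485483] 0.0024682019974353723
gripR [0.57973774 0.15755554 0.18721096] 0.002419656989428009
gripL [0.56553357 0.21925287 0.18269581] 0.0019100101912607674
pad [0.65835065 0.23236779 0.12678911] 0.0007248602793384631
leverfoot [0.56542405 0.23024061 0.08652686] 0.01408909723973334
bottle at z=.124  [0.48525384 0.15463422 0.124     ] [0.48451504 0.15354983 0.124     ]
grip at .18 [0.56663776 0.2204802  0.18      ] [0.581795  0.1594326 0.18     ]
cleaner [0.47772265 0.24901672 0.113     ]
cleaner [0.66194107 0.29911272 0.113     ]
cleaner [0.62586071 0.43404183 0.113     ]
[[ 0.618  0.009  0.003]
 [ 0.615 -0.202  0.003]
 [ 0.421 -0.193  0.003]
 [ 0.425  0.011  0.003]] [ 0.51983112 -0.09374862  0.003     ]
[[ 0.349 -0.     0.937]
 [-0.937  0.001  0.349]
 [-0.001 -1.     0.   ]]
```

The two views agree to about 2 mm. The cap top is at (0.485, 0.154, 0.124), the grip at (0.573, 0.189, 0.18), the pad at (0.657, 0.233, 0.128) and the mat centre at (0.519, -0.092). The cleaner's yaw is about 15°. I'm moving towards the bottle.

```bash
cat >> h.py <<'E'
def delta(P):
    o=robot.get_obs(); M=R.from_quat(o["tool_rot"]).as_matrix()
    d=M.T@(np.array(P)-o["position"])*1000
    print("t",round(o["time"],2),"pos",o["position"].round(4),"xhead",round(np.degrees(np.arctan2(M[1,0],M[0,0])),1),"tool d",d.round(1),"F",o["ft_force"].round(1),"w",round(o["grip_width"],4))
E
python3 -m creep '[[[-30,0,35],0,0.6],[[-30,0,35],0,0.6],[[-30,0,35],0,0.6],[[-30,0,35],0,0.6],[[-30,0,35],0,0.6],[[-30,0,35],0,0.6],[[-30,0,35],0,0.6],[[-30,0,35],0,0.6]]'
python3 -c "
from h import *
delta([.485,.154,.2])"
```

```text
time: 1.1
position: [0.3975, -0.2613, 0.2227]
tool_rot: [0.581, -0.403, 0.404, -0.581]
ft_force: [0.7, -0.1, 0.4]
grip_width: 0.0524
t 1.1 pos [ 0.3975 -0.2613  0.2227] xhead -69.6 tool d [-358.7   22.6  226.8] F [ 0.7 -0.1  0.4] w 0.0524
```

```bash

python3 -m creep '[[[-40,0,25],0.05,0.6],[[-40,0,25],0.05,0.6],[[-40,0,25],0,0.6],[[-40,0,25],0,0.6],[[-40,0,25],0,0.6],[[-40,0,25],0,0.6],[[-40,0,25],0,0.6],[[0,0,0],0,0.6]]'
python3 -c "
from h import *
delta([.485,.154,.2])"
```

```text
time: 1.9
position: [0.4893, 0.0591, 0.2228]
tool_rot: [-0.561, 0.43, -0.43, 0.562]
ft_force: [-0.3, -0.9, -0.0]
grip_width: 0.052
t 1.9 pos [0.4893 0.0591 0.2228] xhead -74.9 tool d [-92.7  23.   20.5] F [-0.3 -0.9 -0. ] w 0.052
```

```bash

python3 -m creep '[[[-46,0,10],0,0.6],[[-46,0,10],0,0.6],[[0,23,0],0,0.6],[[0,0,0],0,0.6]]'
python3 - <<'E'
from h import *
delta([.485,.154,.102])
crop(robot.camera("scene"),170,130,130,100,6,"pics/s2.png")
crop(robot.camera("top"),120,180,130,100,6,"pics/t2.png")
E
```

```text
time: 2.3
position: [0.4819, 0.1487, 0.1977]
tool_rot: [0.562, -0.432, 0.43, -0.559]
ft_force: [-0.9, -1.4, -0.0]
grip_width: 0.0523
t 2.3 pos [0.4819 0.1487 0.1977] xhead -75.1 tool d [-4.3 95.7  4.9] F [-0.9 -1.4 -0. ] w 0.0523
```

View pics/s2.png

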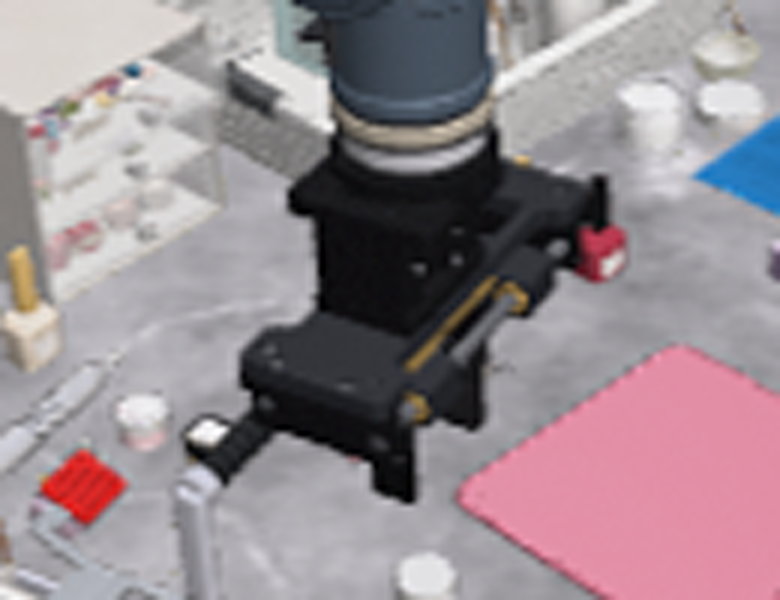

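The gripper is above the bottle with its body clear of the bar. The cap is at (241,226) in the scene view. I'm descending.

```bash

python3 -m creep '[[[-4,0,5],0,0.6],[[0,35,0],0,0.6],[[0,35,0],0,0.6],[[0,0,0],0,0.6]]'
python3 - <<'E'
from h import *
delta([.485,.154,.1])
crop(robot.camera("scene"),190,150,130,100,6,"pics/s3.png")
E
```

```text
time: 2.8
position: [0.4858, 0.1522, 0.1269]
tool_rot: [0.561, -0.434, 0.43, -0.558]
ft_force: [-0.7, -0.1, -0.9]
grip_width: 0.0526
t 2.8 pos [0.4858 0.1522 0.1269] xhead -75.4 tool d [-1.9 26.9 -0.1] F [-0.7 -0.1 -0.9] w 0.0526
```

View pics/s3.png

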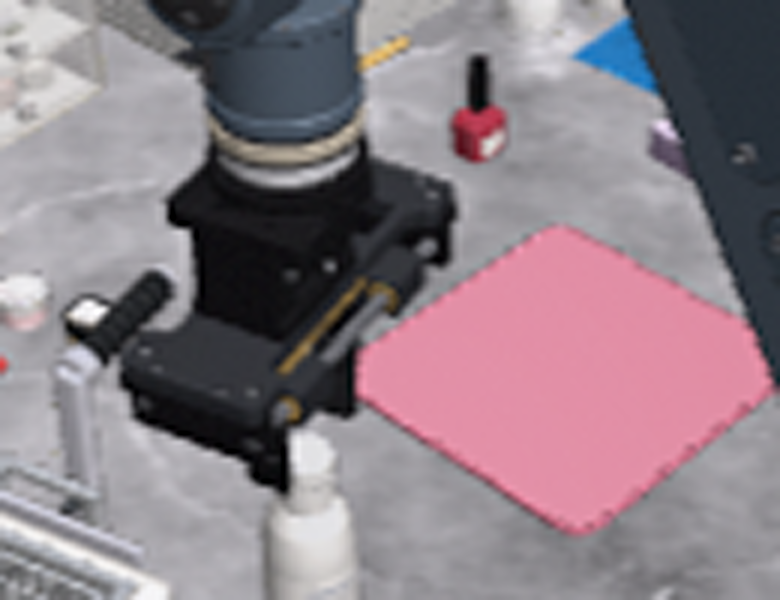

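```bash

python3 - <<'E'
from h import *
s=robot.camera("scene");o=robot.get_obs();M=R.from_quat(o["tool_rot"]).as_matrix()
Z=lambda p:((p-[190,150])*6).round()
for w in(-.026,.026,-.045,.045):
  for z in(-.0095,.0095): print(w,z,Z(proj(s,o["position"]+M@[w,0,z])))
print("tcp",Z(proj(s,o["position"])),"cap",Z(proj(s,[.485,.154,.124])))
E
```

```text
-0.026 -0.0095 [290. 474.]
-0.026 0.0095 [256. 461.]
0.026 -0.0095 [343. 411.]
0.026 0.0095 [311. 399.]
-0.045 -0.0095 [269. 498.]
-0.045 0.0095 [236. 485.]
0.045 -0.0095 [362. 389.]
0.045 0.0095 [330. 377.]
tcp [300. 436.] cap [304. 449.]
```

The projected finger tips bracket the cap as expected. I'm lowering and closing.

```bash

python3 -m creep '[[[-2,14,0],0,0.6],[[0,14,0],0,0.6],[[0,0,0],0,0.6],[[0,0,0],0,0.0],[[0,0,0],0,0.0],[[0,0,0],0,0.0],[[0,0,0],0,0.0]]' 15
python3 - <<'E'
from h import *
delta([.485,.154,.15])
E
```

```text
time: 3.6
position: [0.4881, 0.1552, 0.1024]
tool_rot: [-0.56, 0.431, -0.432, 0.56]
ft_force: [0.7, -0.5, 3.7]
grip_width: 0.0303
t 3.6 pos [0.4881 0.1552 0.1024] xhead -75.3 tool d [  0.4 -47.6  -3.3] F [ 0.7 -0.5  3.7] w 0.0303
```

```bash

python3 -m creep '[[[0,-10,0],0,0],[[0,-20,0],0,0],[[0,-20,0],0,0],[[0,0,0],0,0],[[0,0,0],0,0]]'
python3 - <<'E'
from h import *
delta([.52,-.095,.1524])
crop(robot.camera("scene"),190,150,130,100,6,"pics/s4.png")
E
```

```text
time: 4.1
position: [0.4875, 0.1554, 0.1519]
tool_rot: [-0.56, 0.432, -0.432, 0.56]
ft_force: [-0.4, -0.3, -1.8]
grip_width: 0.0302
t 4.1 pos [0.4875 0.1554 0.1519] xhead -75.3 tool d [250.4  -0.5 -32.1] F [-0.4 -0.3 -1.8] w 0.0302
```

View pics/s4.png

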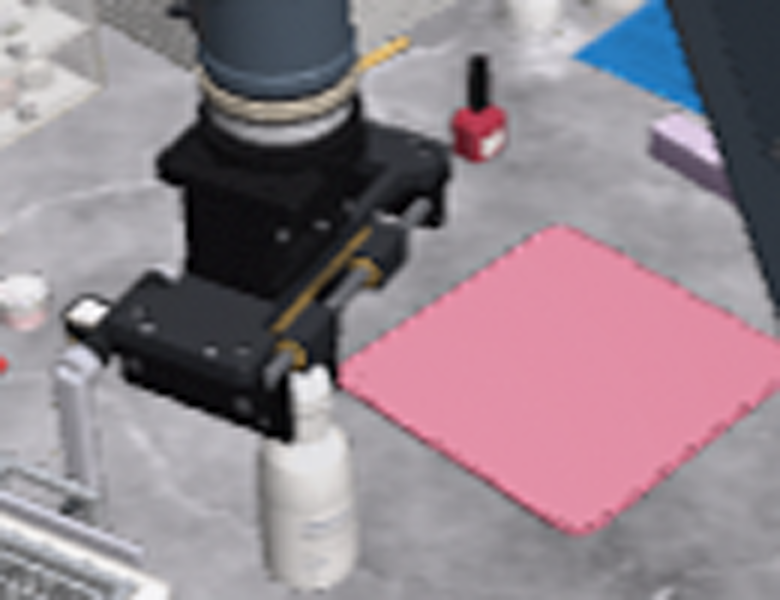

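The bottle is lifted and upright. I'm carrying it to the mat.

```bash

python3 -m creep '[[[20,0,-3],0,0],[[35,0,-5],0,0],[[40,0,-5],0,0],[[45,0,-6],0,0],[[45,0,-6],0,0],[[35,0,-5],0,0],[[20,0,-2],0,0],[[10,0,0],0,0]]'
python3 -m creep '[[[0,0,0],0,0],[[0,20,0],0,0],[[0,12,0],0,0],[[0,0,0],0,0],[[0,0,0],0,0]]'
python3 - <<'E'
from h import *
delta([.52,-.095,.1055])
crop(robot.camera("scene"),220,150,130,100,6,"pics/s5.png")
E
```

```text
time: 4.95
position: [0.5196, -0.0965, 0.1503]
tool_rot: [0.56, -0.433, 0.432, -0.559]
ft_force: [-0.2, -0.2, -0.8]
grip_width: 0.0301
time: 5.45
position: [0.5196, -0.0936, 0.1192]
tool_rot: [0.56, -0.432, 0.431, -0.56]
ft_force: [1.2, 0.2, -1.0]
grip_width: 0.03
t 5.45 pos [ 0.5196 -0.0936  0.1192] xhead -75.2 tool d [ 1.5 13.7 -0. ] F [ 1.2  0.2 -1. ] w 0.03
```

View pics/s5.png

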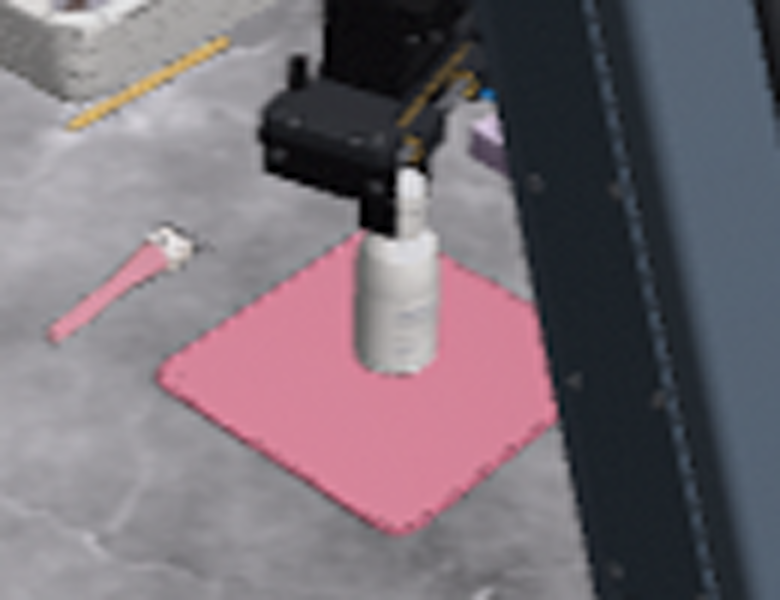

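```bash

python3 -m creep '[[[0,7,0],0,0],[[0,5,0],0,0],[[0,2,0],0,0],[[0,0,0],0,0],[[0,0,0],0,0]]'
python3 -c "
from h import *
delta([.52,-.095,.1055])"
```

```text
time: 6.0
position: [0.52, -0.0947, 0.1055]
tool_rot: [-0.56, 0.432, -0.432, 0.56]
ft_force: [0.4, 0.2, -1.6]
grip_width: 0.03
t 6.0 pos [ 0.52   -0.0947  0.1055] xhead -75.3 tool d [ 0.3  0.  -0.1] F [ 0.4  0.2 -1.6] w 0.03
```

```bash

python3 -m creep '[[[0,1,0],0,0],[[0,0,0],0,0],[[0,0,0],0,0]]'
python3 -m creep '[[[0,1,0],0,0],[[0,0,0],0,0],[[0,0,0],0,0]]'
python3 -m creep '[[[0,1,0],0,0],[[0,0,0],0,0],[[0,0,0],0,0]]'
```

```text
time: 6.3
position: [0.5204, -0.0949, 0.1053]
tool_rot: [-0.56, 0.431, -0.432, 0.56]
ft_force: [0.1, -0.7, 6.3]
grip_width: 0.0305
time: 6.6
position: [0.5206, -0.0952, 0.1051]
tool_rot: [-0.56, 0.431, -0.433, 0.56]
ft_force: [-2.5, -0.7, 10.7]
grip_width: 0.0303
time: 6.9
position: [0.5209, -0.0954, 0.1049]
tool_rot: [-0.56, 0.431, -0.433, 0.56]
ft_force: [-3.7, -0.5, 17.3]
grip_width: 0.03
```

Contact is made. I'll back off 2 mm, then release.

```bash

python3 -m creep '[[[0,-2,0],0,0],[[0,0,0],0,0],[[0,0,0],0,0.3],[[0,0,0],0,0.6],[[0,0,0],0,0.6],[[0,0,0],0,0.6],[[0,0,0],0,0.6]]'
python3 -m creep '[[[0,-10,0],0,0.6],[[0,-40,0],0,0.6],[[0,-45,0],0,0.6],[[0,0,0],0,0.6],[[0,0,0],0,0.6]]'
python3 - <<'E'
from h import *
delta([.657,.233,.16])
crop(robot.camera("scene"),190,140,130,100,6,"pics/s6.png")
E
```

```text
time: 7.6
position: [0.5198, -0.0945, 0.1042]
tool_rot: [0.56, -0.432, 0.432, -0.56]
ft_force: [-0.3, -0.4, 0.2]
grip_width: 0.0501
time: 8.1
position: [0.5206, -0.0948, 0.2012]
tool_rot: [-0.56, 0.431, -0.433, 0.56]
ft_force: [-0.3, 0.1, -0.6]
grip_width: 0.0519
t 8.1 pos [ 0.5206 -0.0948  0.2012] xhead -75.3 tool d [-282.5   41.2  215.1] F [-0.3  0.1 -0.6] w 0.0519
```

View pics/s6.png

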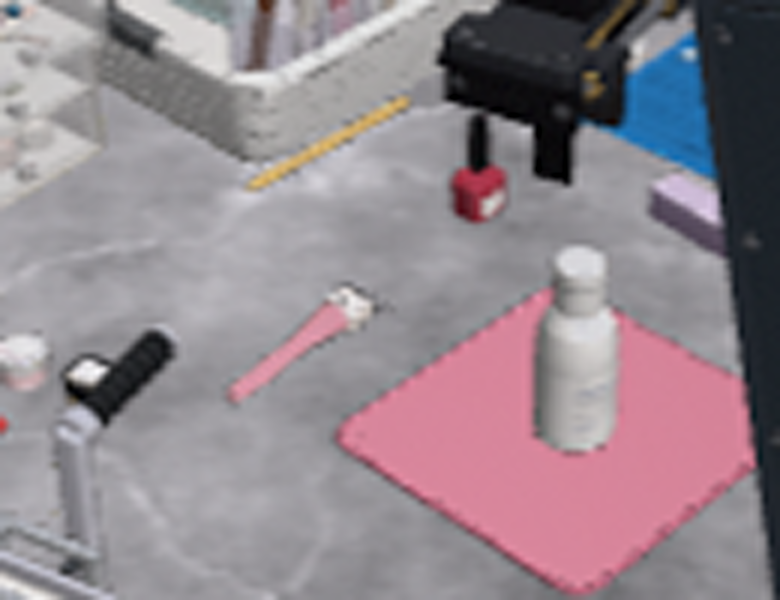

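The bottle stands upright on the mat, with its base at about (287,214) in the scene view. Next I'll check the lamp housing behind the cleaner for gripper-body clearance.

```bash

python3 -m creep '[[[-15,-10,40],0,0],[[-25,-10,40],0,0],[[0,0,0],0,0]]' 10
python3 - <<'E'
from h import *
s=robot.camera("scene");t=robot.camera("top")
crop(s,70,170,150,110,5,"pics/s7.png");crop(t,80,80,130,110,6,"pics/t7.png")
delta([.657,.233,.16])
E
```

```text
time: 8.45
position: [0.5907, -0.0325, 0.2193]
tool_rot: [-0.56, 0.43, -0.431, 0.562]
ft_force: [-0.6, -0.2, 0.2]
grip_width: 0.0357
t 8.55 pos [ 0.5863 -0.0346  0.2177] xhead -75.2 tool d [-240.5   57.6  137.1] F [ 0.3 -0.1  0. ] w 0.0279
```

View pics/s7.png

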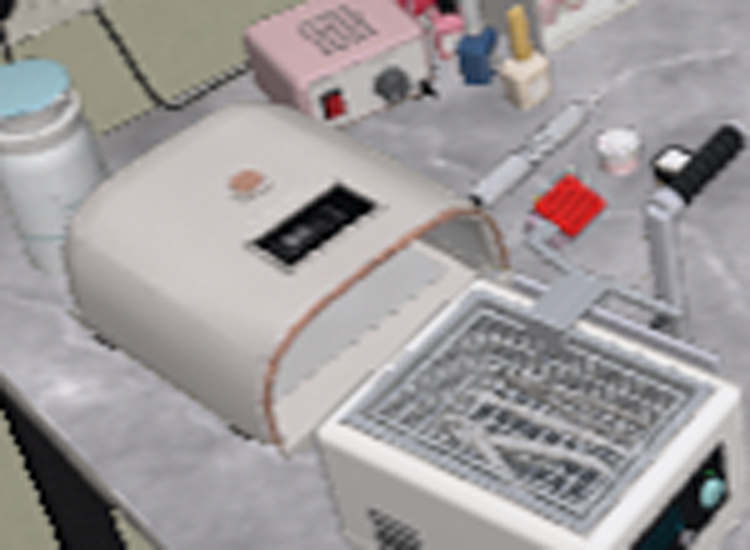

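View pics/t7.png

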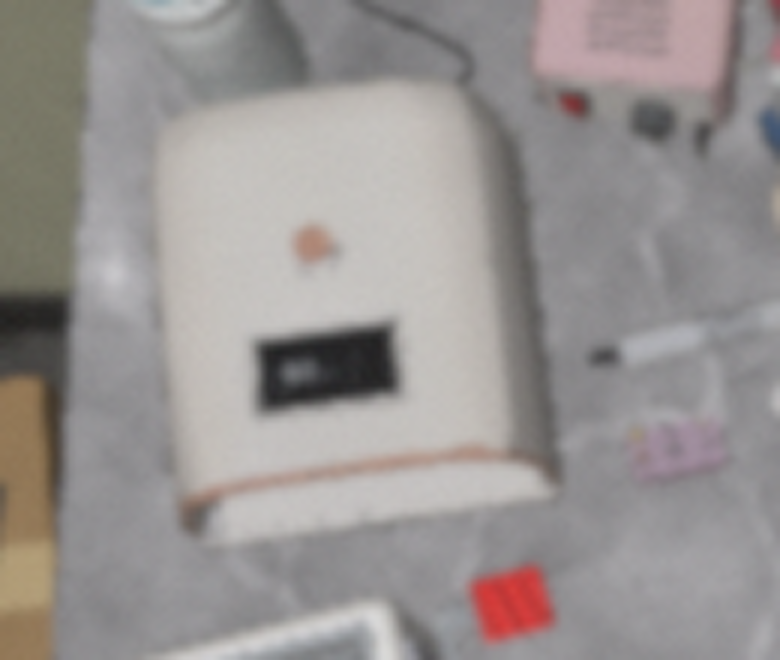

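```bash

python3 - <<'E'
from h import *
s=robot.camera("scene");t=robot.camera("top")
S=lambda X,Y:(70+X/5-.4,170+Y/5-.4)
T=lambda X,Y:(80+X/6-.4,80+Y/6-.4)
for a,b in(((458,212),(490,452)),((283,345),(200,495)),((375,203),(397,325)),((250,243),(255,347))): print(*tri(s,S(*a),t,T(*b)))
print(tri(s,S(571,205),t,T(513,603)))
E
```

```text
[0.75087664 0.25674506 0.08163981] 0.0034969199766185315
[0.72708874 0.40452649 0.08393643] 0.00031071143585960684
[0.80908734 0.29670423 0.08564869] 0.02352780945679556
[0.80298658 0.37543604 0.10048994] 0.0026991767745144874
(array([0.65776105, 0.23181454, 0.12754443]), np.float64(0.00024405148347992424))
```

The lamp housing is about 0.10 m high at most and starts at x > 0.72, so it is clear. I'm moving over the pad.

```bash

python3 -m creep '[[[-40,0,23],0,0],[[-40,0,23],0,0],[[-40,0,23],0,0],[[-40,0,23],0,0],[[-40,0,23],0,0],[[-40,0,23],0,0],[[0,0,0],0,0],[[0,0,0],0,0]]'
python3 - <<'E'
from h import *
delta([.659,.233,.145])
crop(robot.camera("scene"),120,130,130,100,6,"pics/s8.png")
E
```

```text
time: 9.45
position: [0.6586, 0.231, 0.2181]
tool_rot: [0.561, -0.432, 0.431, -0.559]
ft_force: [-0.1, -0.5, 0.5]
grip_width: 0.0003
t 9.45 pos [0.6586 0.231  0.2181] xhead -75.2 tool d [-1.8 73.1  1.1] F [-0.1 -0.5  0.5] w 0.0003
```

View pics/s8.png

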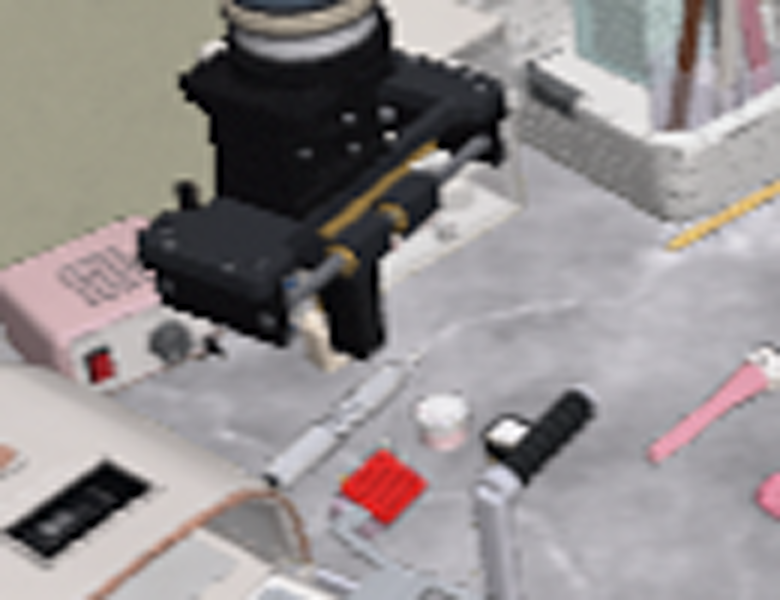

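```bash

python3 -m creep '[[[-2,40,0],0,0],[[0,33,0],0,0],[[0,5,0],0,0],[[0,0,0],0,0]]'
python3 -m creep '[[[0,6,0],0,0],[[0,6,0],0,0],[[0,6,0],0,0],[[0,0,0],0,0]]'
python3 -m creep '[[[0,6,0],0,0],[[0,6,0],0,0],[[0,0,0],0,0]]'
python3 - <<'E'
from h import *
delta([.659,.233,.088])
crop(robot.camera("scene"),120,130,130,100,6,"pics/s9.png")
E
```

```text
time: 9.9
position: [0.6584, 0.2313, 0.1405]
tool_rot: [0.56, -0.433, 0.432, -0.558]
ft_force: [-0.1, -0.7, 0.8]
grip_width: 0.0003
time: 10.3
position: [0.6592, 0.2335, 0.1236]
tool_rot: [-0.56, 0.432, -0.432, 0.56]
ft_force: [1.1, -1.7, 1.4]
grip_width: 0.0004
time: 10.6
position: [0.6589, 0.2336, 0.1106]
tool_rot: [0.56, -0.432, 0.432, -0.56]
ft_force: [-0.2, 0.1, 0.6]
grip_width: 0.0004
t 10.6 pos [0.6589 0.2336 0.1106] xhead -75.3 tool d [ 0.6 22.6 -0. ] F [-0.2  0.1  0.6] w 0.0004
```

View pics/s9.png

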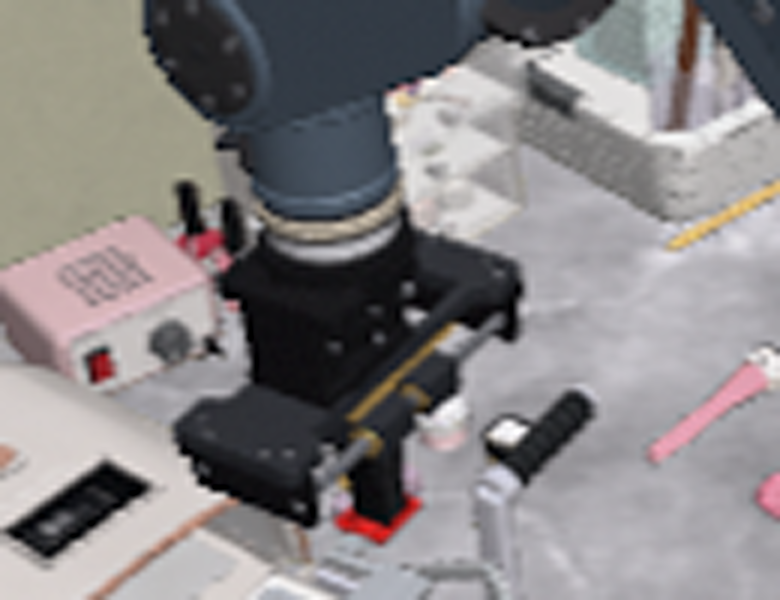

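The pad is going down under the fingers, around (183,216). I'll keep pressing.

```bash

python3 -m creep '[[[0,6,0],0,0],[[0,6,0],0,0],[[0,0,0],0,0],[[0,0,0],0,0]]'
python3 -m creep '[[[0,5,0],0,0],[[0,0,0],0,0],[[0,0,0],0,0]]'
python3 -m creep '[[[0,4,0],0,0],[[0,0,0],0,0],[[0,0,0],0,0]]'
```

```text
time: 11.05
position: [0.6583, 0.2333, 0.0986]
tool_rot: [0.561, -0.432, 0.431, -0.559]
ft_force: [0.1, -0.0, -0.2]
grip_width: 0.0006
time: 11.35
position: [0.6586, 0.2334, 0.0955]
tool_rot: [0.56, -0.432, 0.432, -0.56]
ft_force: [-1.6, -0.8, 6.9]
grip_width: 0.0004
time: 11.65
position: [0.6589, 0.2335, 0.0949]
tool_rot: [0.56, -0.432, 0.432, -0.56]
ft_force: [-7.3, -1.3, 20.5]
grip_width: 0.0006
```

The stop is reached, with force rising to 20 N at z 0.095. I'll lift off and check.

```bash

python3 -m creep '[[[0,-20,0],0,0],[[0,-45,0],0,0],[[0,-45,0],0,0],[[0,-45,0],0,0],[[0,0,0],0,0.4],[[0,0,0],0,0.6],[[0,0,0],0,0.6]]'
python3 - <<'E'
from h import *
s=robot.camera("scene");t=robot.camera("top")
crop(s,130,150,130,100,6,"pics/s10.png");crop(t,90,150,130,100,6,"pics/t10.png")
delta([.573,.189,.24])
for c in(s,t):
    H,S,V=cv2.split(cv2.cvtColor(c["pixels"],cv2.COLOR_RGB2HSV))
    m=(((H<5)|(H>174))&(S>170)&(V>90)).astype(np.uint8)
    k,_,st,ce=cv2.connectedComponentsWithStats(m)
    for i in range(1,k):
        if st[i,4]>15: print(st[i],ce[i].round(1))
E
```

```text
time: 12.35
position: [0.6578, 0.2332, 0.2434]
tool_rot: [0.561, -0.433, 0.431, -0.559]
ft_force: [-0.7, 0.2, -0.2]
grip_width: 0.0171
t 12.45 pos [0.6578 0.2331 0.2428] xhead -75.3 tool d [ 21.2   3.3 -93.2] F [0.6 0.3 0.3] w 0.0246
[266 168   7   7  23] [268.4 170.4]
[178 217  12   7  44] [183.9 220.1]
[163 179   9   7  51] [167.2 181.9]
```

View pics/s10.png

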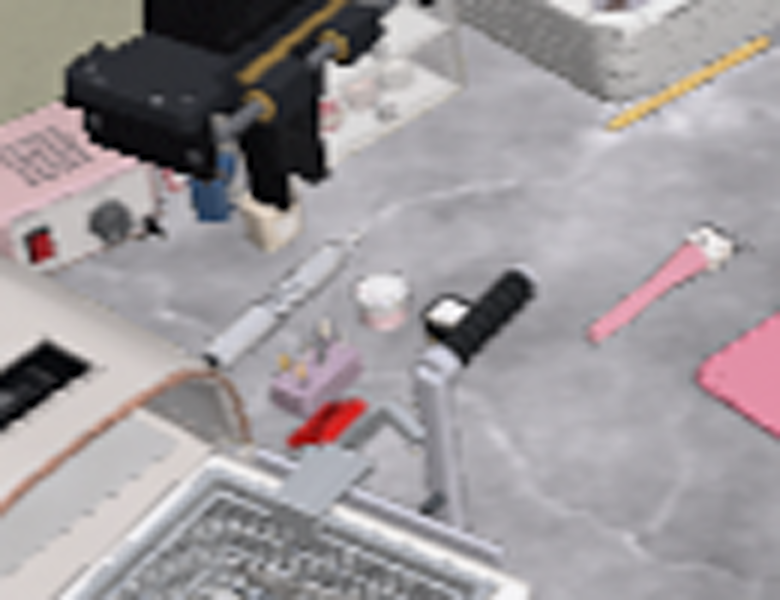

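View pics/t10.png

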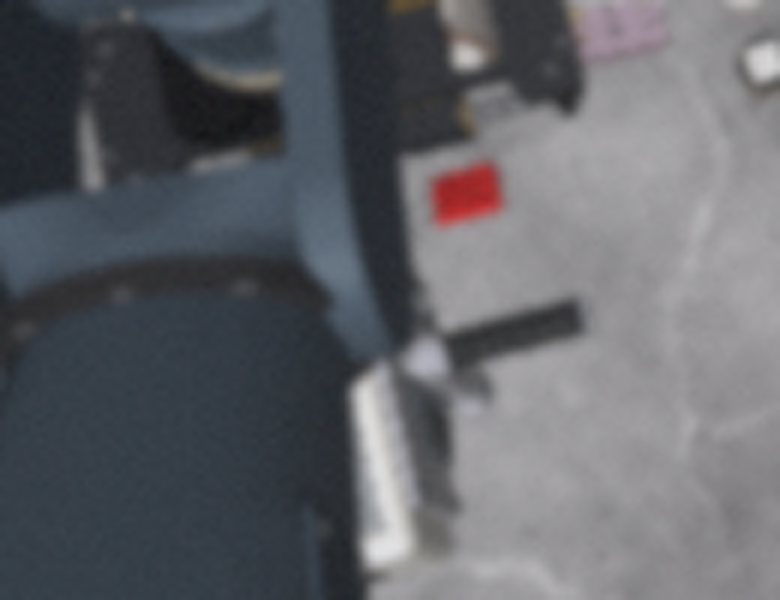

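```bash

python3 -m creep '[[[0,0,0],-0.15,0.6],[[0,0,0],-0.15,0.6],[[0,0,0],-0.15,0.6],[[0,0,0],-0.15,0.6],[[0,0,0],-0.15,0.6],[[0,0,0],-0.15,0.6],[[0,0,0],-0.15,0.6],[[0,0,0],-0.15,0.6]]'
python3 -m creep '[[[0,0,0],-0.15,0.6],[[0,0,0],-0.15,0.6],[[0,0,0],-0.06,0.6],[[0,0,0],0,0.6]]'
python3 - <<'E'
from h import *
s=robot.camera("scene");t=robot.camera("top")
delta([.573,.188,.22])
print(tri(s,(183.9,220.1),t,(167.2,181.9)))
E
```

```text
time: 13.25
position: [0.6584, 0.2333, 0.2433]
tool_rot: [0.706, -0.039, 0.037, -0.706]
ft_force: [-0.4, 0.5, 0.2]
grip_width: 0.0525
time: 13.65
position: [0.6584, 0.2333, 0.2435]
tool_rot: [0.702, 0.085, -0.088, -0.702]
ft_force: [0.1, 0.3, -0.1]
grip_width: 0.0521
t 13.75 pos [0.6587 0.2333 0.2441] xhead 14.0 tool d [-94.1  24.3 -23.2] F [-0.2 -0.2 -0.1] w 0.0526
(array([0.66142362, 0.23409304, 0.08687105]), np.float64(0.0009144196737269177))
```

The pad now measures z 0.087, against 0.089 given for fully open. I'm moving above the bar.

```bash

python3 -m creep '[[[-47,0,-12],0,0.6],[[-47,0,-11],0,0.6],[[0,24,0],0,0.6],[[0,0,0],0,0.6],[[0,0,0],0,0.6]]'
python3 - <<'E'
from h import *
s=robot.camera("scene");t=robot.camera("top")
delta([.573,.188,.161])
crop(s,150,110,130,100,6,"pics/s11.png");crop(t,90,150,130,100,6,"pics/t11.png")
E
```

```text
time: 14.25
position: [0.5744, 0.1884, 0.2216]
tool_rot: [-0.702, -0.087, 0.086, 0.702]
ft_force: [0.4, 0.3, -0.1]
grip_width: 0.0524
t 14.35 pos [0.5754 0.1887 0.2224] xhead 14.1 tool d [-2.7 61.3 -0.1] F [ 1.  -0.2  0.2] w 0.0525
```

View pics/s11.png

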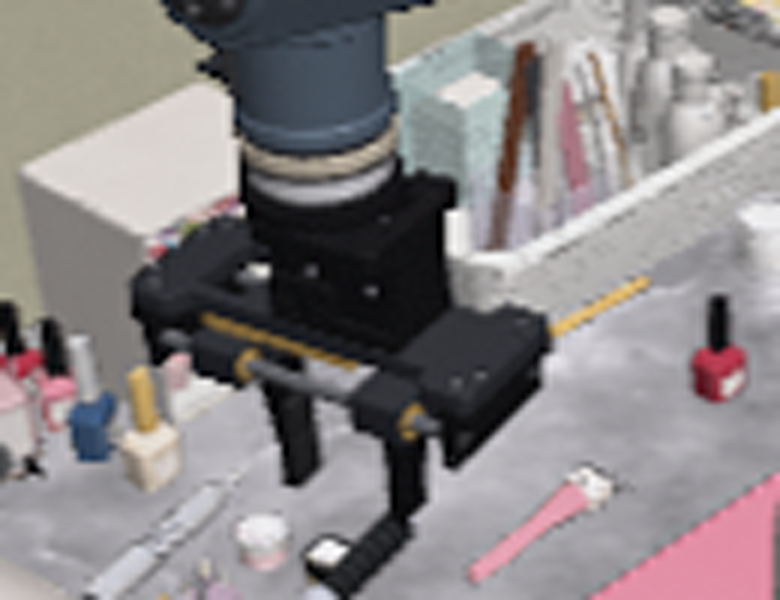

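The fingers straddle the bar line as planned. I'm descending and gripping.

```bash

python3 -m creep '[[[-2,20,0],0,0.6],[[0,25,0],0,0.6],[[0,15,0],0,0.6],[[0,0,0],0,0.6],[[0,0,0],0,0.6]]'
python3 - <<'E'
from h import *
s=robot.camera("scene")
delta([.573,.188,.161])
crop(s,150,130,130,100,6,"pics/s12.png")
E
```

```text
time: 14.85
position: [0.573, 0.1882, 0.1621]
tool_rot: [-0.702, -0.087, 0.086, 0.702]
ft_force: [0.4, -0.3, -0.3]
grip_width: 0.0523
t 14.9 pos [0.5732 0.1882 0.1627] xhead 14.1 tool d [-0.3  1.7 -0.1] F [ 0.4 -0.7  0.6] w 0.0522
```

View pics/s12.png

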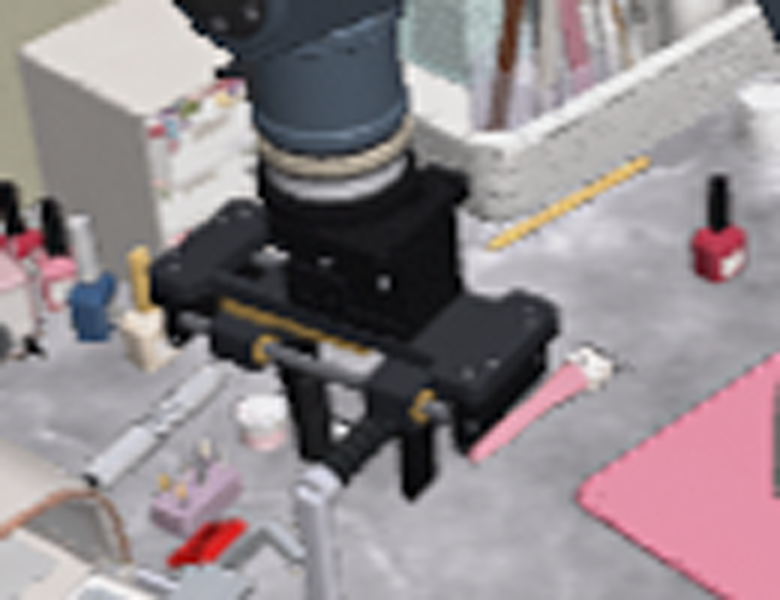

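```bash

python3 -m creep '[[[0,2,0],0,0.0],[[0,0,0],0,0.0],[[0,0,0],0,0.0],[[0,0,0],0,0.0],[[0,0,0],0,0.0]]' 20
python3 - <<'E'
from h import *
delta([.573,.188,.161])
import numpy as np
a=np.arange(0,1.3,.1); X=-118*np.sin(a);Y=118*(1-np.cos(a))
for i in range(1,len(a)): print(round(a[i],1),(X[i]-X[i-1]).round(1),(Y[i]-Y[i-1]).round(1))
E
```

```text
time: 15.4
position: [0.5723, 0.1879, 0.1599]
tool_rot: [-0.702, -0.087, 0.086, 0.702]
ft_force: [3.8, 1.0, -0.7]
grip_width: 0.0202
t 15.4 pos [0.5723 0.1879 0.1599] xhead 14.1 tool d [ 0.7 -1.1 -0.1] F [ 3.8  1.  -0.7] w 0.0202
0.1 -11.8 0.6
0.2 -11.7 1.8
0.3 -11.4 2.9
0.4 -11.1 4.0
0.5 -10.6 5.1
0.6 -10.1 6.2
0.7 -9.4 7.1
0.8 -8.6 8.0
0.9 -7.8 8.9
1.0 -6.9 9.6
1.1 -5.9 10.2
1.2 -4.8 10.8
```

```bash

python3 -m creep '[[[-12,1,0],0,0],[[-12,2,0],0,0],[[-11,3,0],0,0],[[-11,4,0],0,0],[[0,0,0],0,0]]'
python3 - <<'E'
from h import *
delta([.5283,.177,.1506])
E
```

```text
time: 15.9
position: [0.5303, 0.177, 0.1514]
tool_rot: [-0.702, -0.09, 0.084, 0.702]
ft_force: [3.9, 2.2, 5.5]
grip_width: 0.0171
t 15.9 pos [0.5303 0.177  0.1514] xhead 14.1 tool d [-1.9  0.7  0.4] F [3.9 2.2 5.5] w 0.0171
```

```bash

python3 -m creep '[[[-11,5,0],0,0],[[-10,6,0],0,0],[[-9,7,0],0,0],[[-9,8,0],0,0],[[0,0,0],0,0]]'
python3 -m creep '[[[-8,9,0],0,0],[[-7,10,0],0,0],[[0,0,0],0,0],[[0,0,0],0,0]]'
python3 - <<'E'
from h import *
delta([.463,.161,.086])
crop(robot.camera("scene"),130,160,130,100,6,"pics/s13.png")
E
```

```text
time: 16.4
position: [0.4938, 0.1677, 0.1242]
tool_rot: [-0.702, -0.09, 0.083, 0.702]
ft_force: [6.7, 3.4, 1.8]
grip_width: 0.0167
time: 16.8
position: [0.48, 0.1641, 0.1057]
tool_rot: [-0.702, -0.09, 0.083, 0.702]
ft_force: [6.2, 2.0, 2.6]
grip_width: 0.0167
t 16.8 pos [0.48   0.1641 0.1057] xhead 14.1 tool d [-17.5  19.5   1.1] F [6.2 2.  2.6] w 0.0167
```

View pics/s13.png

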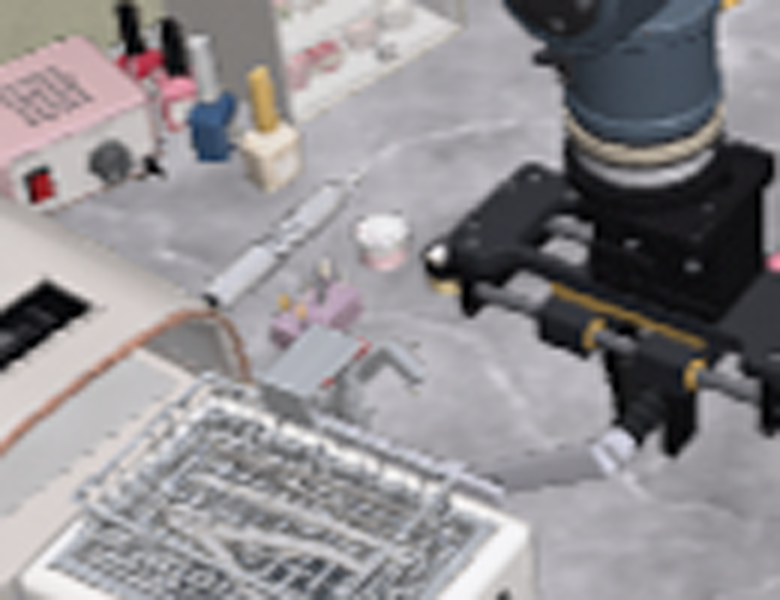

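The lever has followed and the basket is rising, with its rim at about (190,240). I'm going on to the stop.

```bash

python3 -m creep '[[[-7,9,0],0,0],[[-5,8,0],0,0],[[0,0,0],0,0],[[0,0,0],0,0]]'
python3 -m creep '[[[-2,4,0],0,0],[[0,0,0],0,0],[[0,0,0],0,0]]'
python3 - <<'E'
from h import *
delta([.463,.161,.086])
E
```

```text
time: 17.25
position: [0.4714, 0.1619, 0.0891]
tool_rot: [-0.701, -0.092, 0.08, 0.702]
ft_force: [9.6, 4.4, 0.6]
grip_width: 0.0168
time: 17.55
position: [0.4699, 0.1614, 0.0855]
tool_rot: [-0.701, -0.093, 0.08, 0.702]
ft_force: [9.2, 4.2, 3.0]
grip_width: 0.0168
t 17.55 pos [0.4699 0.1614 0.0855] xhead 14.0 tool d [-6.8 -0.7  1.2] F [9.2 4.2 3. ] w 0.0168
```

```bash

python3 - <<'E'
from h import *
s=robot.camera("scene");t=robot.camera("top")
crop(s,150,190,100,75,8,"pics/s14.png");crop(t,90,170,130,100,6,"pics/t14.png")
E
```

```text
(no output)
```

View pics/s14.png

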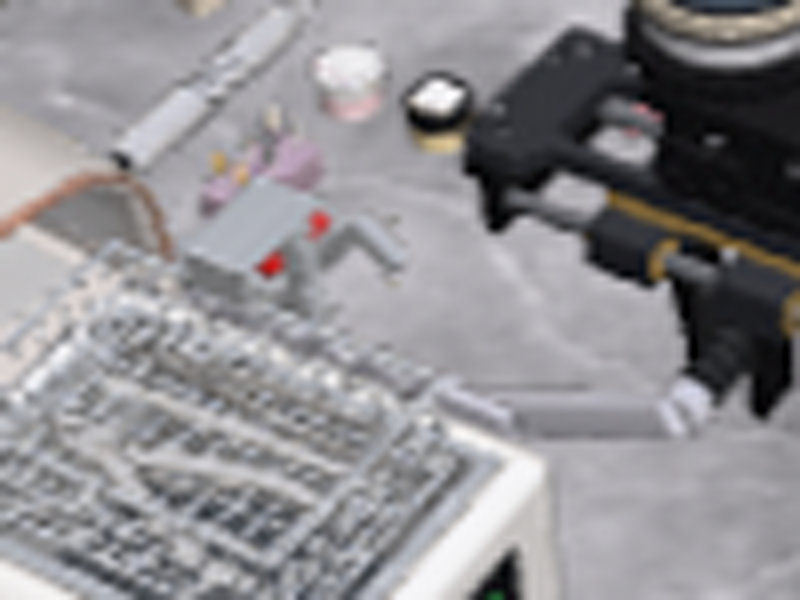

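View pics/t14.png

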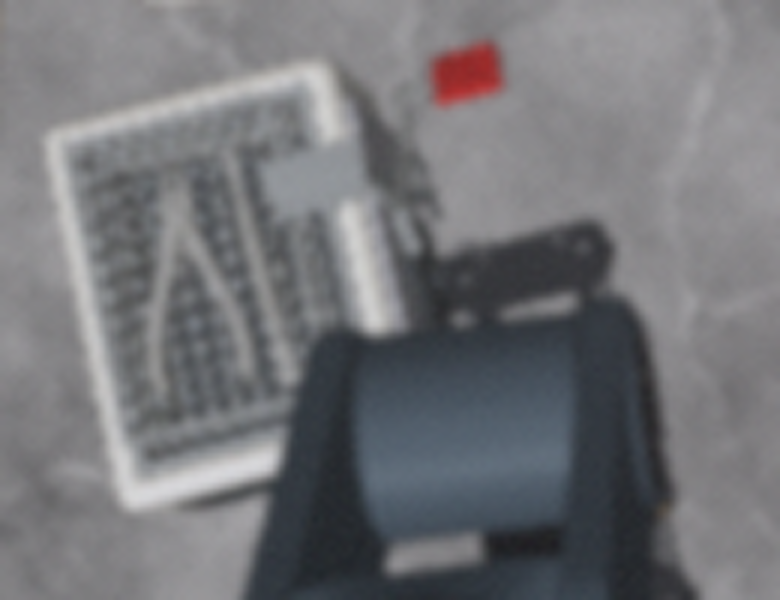

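I'll rotate the lever end cap's rest position about the axle and compare it with the pixel seen now (236,240), to read the lever angle.

```bash

python3 - <<'E'
from h import *
s=robot.camera("scene");t=robot.camera("top")
P,e=tri(s,(130+438/6-.4,160+296/6-.4),t,(90+430/6-.4,150+358/6-.4));print(P,e)
d=np.array([-np.cos(.255),-np.sin(.255),0])
for dz in(0,):
  base=P.copy(); r=base[2]-.062
  for a in(0,.9,1.0,1.05,1.1,1.15,1.2):
    Q=np.r_[base[:2],.062]+r*np.sin(a)*d+np.array([0,0,r*np.cos(a)])
    print(a,proj(s,Q).round(1), ((proj(s,Q)-[150,190])*8).round())
E
```

```text
[0.56228092 0.22826046 0.18790374] 0.0010703002107781243
0 [202.8 209. ] [422. 152.]
0.9 [232.7 232.3] [661. 339.]
1.0 [235.  235.8] [680. 366.]
1.05 [236.  237.5] [688. 380.]
1.1 [237.  239.2] [696. 394.]
1.15 [237.9 240.9] [703. 408.]
1.2 [238.7 242.7] [710. 421.]
```

The angle reads about 1.12 rad. I'll push a bit further down towards the stop.

```bash

python3 -m creep '[[[0,4,0],0,0],[[0,0,0],0,0],[[0,0,0],0,0]]' 25
python3 -m creep '[[[0,4,0],0,0],[[0,0,0],0,0],[[0,0,0],0,0]]'
python3 -m creep '[[[0,3,0],0,0],[[0,0,0],0,0],[[0,0,0],0,0]]'
python3 - <<'E'
from h import *
s=robot.camera("scene");crop(s,150,190,100,75,8,"pics/s15.png")
E
```

```text
time: 18.05
position: [0.4682, 0.1611, 0.0813]
tool_rot: [-0.702, -0.092, 0.081, 0.702]
ft_force: [7.2, 3.1, 4.8]
grip_width: 0.0164
time: 18.35
position: [0.4676, 0.1608, 0.0782]
tool_rot: [-0.702, -0.091, 0.082, 0.702]
ft_force: [4.8, 2.3, 13.5]
grip_width: 0.0159
time: 18.65
position: [0.4677, 0.1608, 0.0762]
tool_rot: [0.702, 0.092, -0.082, -0.702]
ft_force: [3.5, 1.9, 23.3]
grip_width: 0.0154
```

View pics/s15.png

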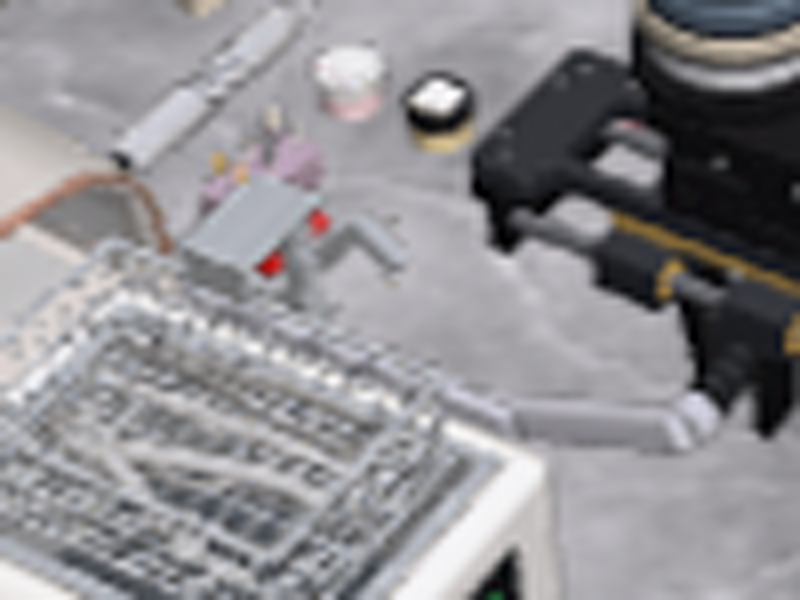

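The cap is at about (237,242), which matches roughly 1.2 rad, and the force rose sharply, so the lever is on its stop. I'll ease off 2 mm, settle and do a last check of everything.

```bash

python3 -m creep '[[[0,-2,0],0,0],[[0,0,0],0,0],[[0,0,0],0,0],[[0,0,0],0,0],[[0,0,0],0,0]]'
python3 - <<'E'
from h import *
s=robot.camera("scene");crop(s,150,150,190,120,4,"pics/s16.png")
cv2.imwrite("pics/t16.png",robot.camera("top")["pixels"][:,:,::-1])
delta([.468,.161,.078])
E
```

```text
time: 19.2
position: [0.4676, 0.1608, 0.0764]
tool_rot: [-0.702, -0.091, 0.082, 0.702]
ft_force: [7.0, 1.7, 7.3]
grip_width: 0.0159
t 19.3 pos [0.4676 0.1608 0.0765] xhead 14.1 tool d [ 0.4 -1.5  0.1] F [6.4 1.9 6.5] w 0.0151
```

View pics/s16.png

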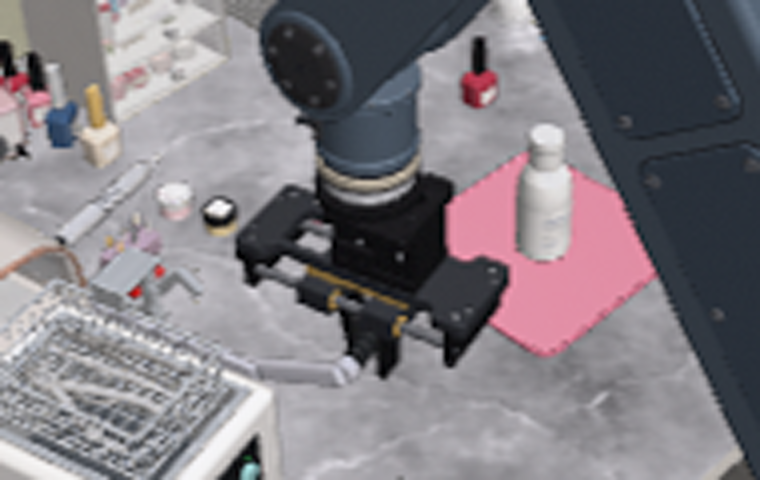

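View pics/t16.png

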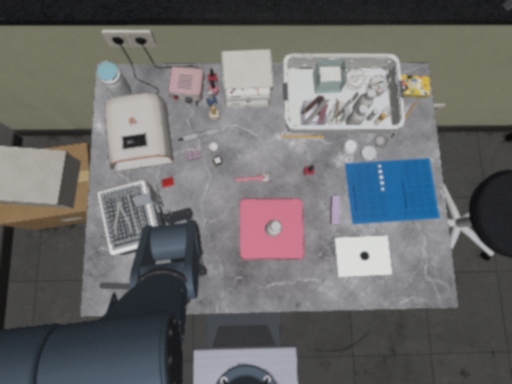

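The bottle stands at the mat's middle: (273,228) in the top view, mat centre (271,228). The bystanders are in place. I'll wait a moment to check that the hold does not creep.

```bash

python3 - <<'E'
from h import *
np.save("a.npy",robot.camera("scene")["pixels"])
E
python3 -m creep '[[[0,0,0],0,0],[[0,0,0],0,0],[[0,0,0],0,0],[[0,0,0],0,0],[[0,0,0],0,0],[[0,0,0],0,0],[[0,0,0],0,0],[[0,0,0],0,0]]'
python3 -m creep '[[[0,0,0],0,0],[[0,0,0],0,0],[[0,0,0],0,0],[[0,0,0],0,0],[[0,0,0],0,0],[[0,0,0],0,0],[[0,0,0],0,0],[[0,0,0],0,0]]'
python3 - <<'E'
from h import *
s=robot.camera("scene");a=np.load("a.npy")
f=lambda p:cv2.cvtColor(p[225:260,195:250],cv2.COLOR_RGB2GRAY).astype(np.float32)
print(cv2.phaseCorrelate(f(a),f(s["pixels"])),np.abs(f(a)-f(s["pixels"])).mean())
crop(s,150,190,100,75,8,"pics/s17.png")
delta([.468,.161,.078])
E
```

```text
time: 20.15
position: [0.4677, 0.1608, 0.0765]
tool_rot: [-0.702, -0.091, 0.082, 0.702]
ft_force: [6.1, 1.9, 6.3]
grip_width: 0.0156
time: 20.95
position: [0.4677, 0.1608, 0.0765]
tool_rot: [-0.702, -0.091, 0.082, 0.702]
ft_force: [7.0, 1.5, 7.4]
grip_width: 0.0157
((0.013520340666140385, -0.006039555074103475), 1.002218692832523) 0.48883116
t 21.0 pos [0.4676 0.1608 0.0764] xhead 14.1 tool d [ 0.4 -1.5  0.1] F [7.  2.  7.7] w 0.0158
```

View pics/s17.png

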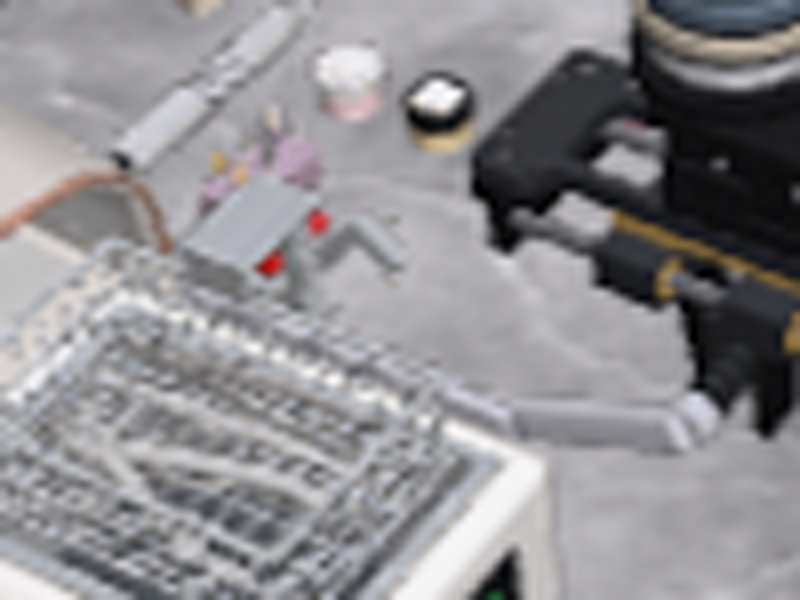

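The hold is steady: image shift is under 0.02 px over 1.6 s and the cap is unchanged at about (237,242). I'm handing in.

```bash
python3 -c "
from rig import robot
print(robot.hand_in())"
```

```text
the job is handed in; nothing more can be done
None
```

The job is handed in at about 21 s of the 61 s allowed; no verdict was reported. All three steps were done in order.

- **Bottle:** I gripped it by the cap, stood it near the mat's middle and let go. The last pictures show it upright at (273,228) in the top view, with the mat's centre at (271,228).
- **Run lock:** I pressed the pad until it met its stop, where the force rose to about 20 N. Measured afterwards, the pad top was 87 mm above the table, against 89 mm given for fully open.
- **Lever:** I gripped it and pulled it along its arc to the front stop, where the vertical force rose to 23 N. I then eased off 2 mm and kept hold.

**Last checks:** From the lever's end cap in the images I judged the angle at about 1.15 to 1.2 rad. The wrist force was about 10 N. The lever area of the picture did not move measurably over 1.6 s. The basket is visibly raised and the bystanders look unmoved.

**Disagreements:**
- The finger opening reads about 16 mm on a bar given as 18 mm.
- The bar sits about 9 mm deeper between the fingers than at the grasp point, towards the palm. It did not creep.
- I did not measure the basket height; it follows from the lever angle, about 46 mm.

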